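# Swing the plant lamp over the succulent and switch it on

### The arm

A 7-joint arm with a two-finger parallel gripper is mounted at the origin on the work surface. World frame = base frame: x ahead of the robot, y to its left, z up, the work surface at z = 0. Lengths are in m, angles in degrees, forces in N, time in s.
With the tool pointing down it reaches from about 0.425 to 0.875 m from the base axis. Payload 4.7 kg.
Tool frame: the origin (TCP) lies between the finger pads; the fingertips stand 11 mm ahead of it and the grasp point (between the pads) lies 8 mm behind it (env.tcp_to_tips is the distance from the TCP to the fingertips, in m); z points along the fingers, y is the line along which they close (so a half turn about z gives the same grasp; the last joint's range is limited). The gripper opens to 87 mm and grips with 3 to 60 N. Pads are 19 mm wide; open, the fingers measure 117 mm over their backs; the gripper's body (75 mm by 190 mm) begins 51 mm behind the grasp point.
Start: joints at [63.948, 18.392, -4.016, 83.108, 1.295, 78.541, -3.26], TCP at [0.294, -0.58, 0.234] pointing down, gripper open.
Joint ranges: [-163.93, 163.93], [-17.29, 119.83], [-79.2, 71.16], [3.27, 140.29], [-89.18, 269.18], [5.43, 117.66], [-154.24, 154.24]. Speed limits (degrees/s): [147.25, 147.25, 180, 180, 180, 180, 180].

### API

Orientations are given as [roll, pitch, yaw] about the fixed x, y, z axes, in that order (R = Rz(yaw) Ry(pitch) Rx(roll)).
In Python, from cell import env, viewer gives the robot as it stands.
- The arm moves only by the tool step_arm, never from a script. Its arguments are lists of equal length, an entry for each row: "delta_pos": the shift along the tool's x, y, z in units of 0.2 m (1.0 is 0.2 m), a list of three; "rot": the turn, a rotation vector about the tool's x, y, z in units of 1.5 rad (1.0 is 1.5 rad), a list of three; "gripper": the gripper command: -1 is shut, 1 is fully open, values between are in proportion. A call has 1 to 20 rows; each row is the pose to reach, as a shift and turn from the pose commanded when the call began, along the tool's axes at that moment; what a row does not reach only later rows make up. A row lasts 1/8 s, in which the tool goes at most 62.5 mm and 10.7 degrees, less where a joint would pass 70% of its speed; a pose out of reach is approached as far as the arm can. A call with a number of a shift or a turn outside -1 to 1 is refused whole. A call with a gripper value outside its range is refused whole. The fingers move at their own pace and stop on an object; "squeeze" is the grip in N (left out, the last holds). Time passes only in rows, so rows that repeat a pose let the fingers close. It gives the time, the measured TCP pose, the force, the opening and the grip force at its end, in the units of the state.
- env.get_obs(): the state, without advancing time (a new reading comes with each control period).
- viewer.read_camera(name): name is "scene" or "top" or "wrist"; returns a dict with "img" (480x640x3 uint8, red, green, blue), "fx", "fy", "cx", "cy" (pixels), "pose" (4x4, takes a point from camera to world coordinates). Camera axes: x right, y down, z forward; pixel columns grow to the right and rows downward; lengths in m; the calibration is good to about 2 mm. A picture is of the moment at which its call begins. There is no depth.
- env.sign_off(): hands the job in; it is judged then, once.
The state is a dict: "time_s": time; "qpos": joint angles; "joint_velocities": joint speeds; "effort": joint torques, N m; "tool_pos": TCP position; "tool_rot": TCP orientation; "force": force on the tool from outside, world axes, zero at the start; "wrist_torque": the same for the moment, N m; "grip_width": finger opening in m; "grasp_force": force on a finger pad.
Only numpy, scipy, OpenCV 4.12 (cv2) and the standard library are available. Lean on these libraries where they do the work, as an engineer would, in place of code of your own. Each camera call takes 0.05 s, during which the arm holds its last target. There are 200 camera calls.

### The job

Push the desk lamp's brass arm round with a fingertip until the lamp's round white head is centred straight above the potted green succulent, then press the green button all the way down once the lamp is there, and let it come back up. Only push the arm: do not pinch it, and do not touch the lamp's head. Leave the plant and everything else on the desk standing where it is.

Things in the scene. Friction and masses are not known exactly. Their poses are not given: they have to be found in the camera images.
- lamp_pivot (a point): Swing-arm plant lamp: a fixed dark steel foot (130 mm across, 20 mm high) with a round post 18 mm across, and a brass arm that turns level on top of the post. This point lies on the post's vertical axis, at the middle of the arm's height, 200 mm above the desk. Its x axis points straight away from the arm's middle position. The hub on the axis is 34 mm across; nothing stands higher than 215 mm above the desk here.
- lamp_arm (a joint): Turn of the lamp's arm about the post, rad, growing counterclockwise seen from above, stops at -1.35 and 1.35. At 0 the arm points along minus x of point lamp_pivot (roughly towards the robot). A rubbing hinge: it needs about 0.1 N m to turn (about 1 N at the point lamp_push) and stays where it is left.
- lamp_push (a point): Point on the middle line of the brass arm, 130 mm from the post's axis, where it can be pushed from either side. The arm is a level flat bar 14 mm wide, 22 mm high (189 to 211 mm above the desk), clear from 20 to 165 mm from the axis. Its two sides must not be squeezed between the fingers.
- lamp_head_centre (a point): Centre of the round underside of the lamp's head, 220 mm from the post's axis, 168 mm above the desk. The head is a white disc-shaped shade 104 mm across fixed to the end of the arm, from 168 to 211 mm above the desk. Not to be touched.
- plant_centre (a point): The potted green succulent: a white pot 68 mm across at the rim and 55 mm high, spiky leaves up to 113 mm above the desk. Point on its axis, 50 mm above the desk. It stands (within 10 mm) on the circle that the lamp head's centre follows, as do the candle, the mug and the jar; which stands where varies. To be left in place.
- switch (a joint): Travel of the green push button, m: 0 up, 0.006 fully down; springs back; about 4 N hold it fully down.
- switch_top (a point): Centre of the top face of the round green button (36 mm across) in a white housing fixed to the desk, to be pressed straight down; the top is at the height of this point.
- candle: White turned candle holder with a candle, 66 mm across, 107 mm high, origin at its foot. To be left alone.
- mug: Blue cup without handle, 68 mm across, 85 mm high, origin at its foot. To be left alone.
- jar: Small amber glass jar with dark lid, 60 mm across, 75 mm high, origin at its foot. To be left alone.
- candle_b: A second candle holder like the first, off to the right of the lamp. To be left alone.
- notebook: Dark blue notebook lying flat, 150 x 210 x 14 mm. To be left alone.
- stapler: Black stapler, 130 mm long, 45 mm high. To be left alone.
Not all that is in view belongs to the job. Of the things shaped like the part that bears switch, the white one is meant. Leave any red look-alike of the part that bears plant_centre alone.

How it is judged:
By the outcome, as a careful person would: the job done as asked, in the order asked, and still so for the second after the job is handed in, with the robot touching nothing.
It also fails if it takes over 58 s, if anything falls off the work surface, if the arm or the gripper's body presses on something with over 40 N, if the wrist force passes 120 N, or if a joint passes its speed limit or range.

## Working session

There is one attempt and no reset: what is moved stays moved. The work goes in short steps, Python scripts to look and compute and a tool call to move; the robot and the scene stay as the last step left them, time stands still between calls to the robot, and variables do not carry over. Pictures are saved under pics/ and viewed, at most 10 in all, crops included, and the job is handed in when it is done.

Besides the shell and the picture viewer there is one more tool, called after "Call:" by a JSON object that holds its "fn" and its "kwargs". step_arm: Moves the arm, as the interface text tells. Shifts and turns lie within -1 to 1; 1 stands for 0.2 m of shift or 1.5 rad of turn. Its arguments: {"type":"object","properties":{"delta_pos":{"type":"array"},"rot":{"type":"array"},"gripper":{"type":"array"},"squeeze":{"type":"number"}},"required":["delta_pos","rot","gripper"]}

```bash
mkdir -p pics; ls; python3 - <<'E'
from cell import env, viewer
import cv2,pickle
o=env.get_obs();print(o)
d={}
for n in("scene","top"):
    c=viewer.read_camera(n);d[n]=c;cv2.imwrite(f"pics/{n}0.png",c["img"][:,:,::-1]);print(n,c["fx"],c["cx"],c["cy"],c["pose"].round(3).tolist())
pickle.dump(d,open("cam0.pkl","wb"))
E
```

```text
pics
{'time_s': 0.0, 'qpos': array([63.94651068, 18.44080086, -4.01600168, 83.17626989,  1.29668839,
       78.54064501, -3.26091115]), 'joint_velocities': array([-0.09767595, -0.0163953 ,  0.09794108, -0.01406927, -0.02109569,
        0.10310694, -0.12010057]), 'effort': array([-7.04417325e-04, -4.91290069e+01, -4.05025743e-01, -3.12526560e+01,
       -6.42490690e-02,  4.38588217e-02,  2.11541856e-04]), 'tool_pos': array([ 0.29339637, -0.57940661,  0.23242985]), 'tool_rot': array([-1.79887626e+02,  7.30663912e-03,  2.68631486e+01]), 'force': array([-0.08336566, -0.27679563,  0.81251339]), 'wrist_torque': array([-0.03646528, -0.00906584, -0.02287271]), 'grasp_force': 0.0, 'grip_width': 0.08720052106316592}
scene 581.4313618261855 328.3194746683269 241.0454664716388 [[0.633, 0.589, -0.502, 1.227], [0.774, -0.497, 0.392, -0.547], [-0.019, -0.637, -0.771, 1.194], [0.0, 0.0, 0.0, 1.0]]
top 523.1514464201487 317.1477297063529 245.40462083125524 [[0.018, -0.982, 0.19, 0.295], [-1.0, -0.019, -0.004, 0.015], [0.008, -0.19, -0.982, 1.47], [0.0, 0.0, 0.0, 1.0]]
```

View pics/top0.png

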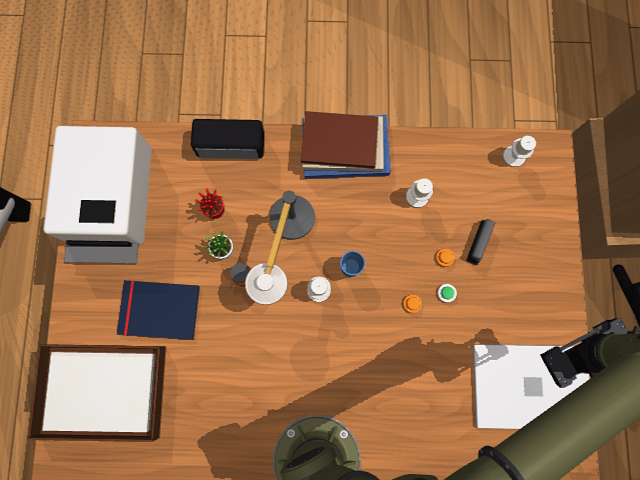

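View pics/scene0.png

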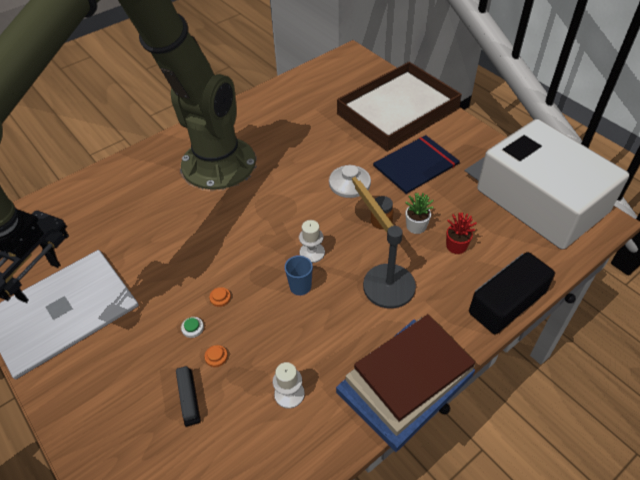

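The top view shows these candidates:
- **Button:** the green button in the white housing is at (447,293). The look-alikes at (445,257) and (412,303) are orange, so I leave them.
- **Plant:** the green succulent is at (220,246). The red one at (210,205) is the look-alike.
- **Lamp:** the hub is at about (289,198) and the head at (266,284).
- **Nearby objects:** the jar is at (240,273), the candle at (318,289) and the mug at (352,263).

Next I measure and confirm these in an enlarged crop.

```bash
cat > h.py <<'E'
import numpy as np,cv2
def ray(c,u,v):
    d=np.array([(u-c["cx"])/c["fx"],(v-c["cy"])/c["fy"],1.]);return c["pose"][:3,3],c["pose"][:3,:3]@d
def plane(c,u,v,z):
    o,d=ray(c,u,v);return (o+d*(z-o[2])/d[2])
def proj(c,p):
    q=c["pose"][:3,:3].T@(np.array(p)-c["pose"][:3,3]);return np.array([c["cx"]+c["fx"]*q[0]/q[2],c["cy"]+c["fy"]*q[1]/q[2]])
def tri(c1,p1,c2,p2):
    A=[];b=[]
    for c,p in((c1,p1),(c2,p2)):
        o,d=ray(c,*p);d=d/np.linalg.norm(d);M=np.eye(3)-np.outer(d,d);A.append(M);b.append(M@o)
    return np.linalg.lstsq(np.vstack(A),np.hstack(b),rcond=None)[0]
def blobs(img,lo,hi,roi,mn=15):
    h=cv2.cvtColor(img,cv2.COLOR_RGB2HSV);m=cv2.inRange(h,lo,hi);x0,y0,x1,y1=roi;k=np.zeros_like(m);k[y0:y1,x0:x1]=m[y0:y1,x0:x1]
    n,l,s,ce=cv2.connectedComponentsWithStats(k);return [(ce[i].round(1).tolist(),s[i].tolist()) for i in range(1,n) if s[i,4]>=mn],l
E
python3 - <<'E'
import pickle;from h import *
d=pickle.load(open("cam0.pkl","rb"));t=d["top"];s=d["scene"]
def show(n,c,lo,hi,roi,z=None):
    for b,st in blobs(c["img"],lo,hi,roi)[0]:print(n,b,st,plane(c,*b,z).round(4) if z is not None else "")
G=((40,80,40),(85,255,255));W=((0,0,150),(180,50,255))
show("btn t",t,*G,(430,280,465,310),.03);show("btn s",s,*G,(175,310,210,340))
show("plant g t",t,*G,(195,225,245,270),.08);show("plant g s",s,*G,(395,185,440,235))
show("pot w t",t,*W,(200,228,240,262),.05);show("pot w s",s,*W,(395,195,440,240))
show("head t",t,*W,(240,255,295,310),.2);show("head s",s,*W,(325,160,375,200))
B=((15,90,90),(28,255,255))
show("housing t",t,*W,(430,278,465,312));show("housing s",s,*W,(170,308,212,342))
a=cv2.resize(t["img"][170:320,180:380],(800,600),interpolation=3);cv2.imwrite("pics/crop1.png",a[:,:,::-1])
b=cv2.resize(t["img"][235:325,390:490],(400,360),interpolation=3);e=cv2.resize(s["img"][150:250,380:480],(400,360),interpolation=3);cv2.imwrite("pics/crop2.png",np.hstack([b,e])[:,:,::-1])
E
```

```text
btn t [447.4, 292.3] [442, 287, 12, 12, 122] [ 0.449  -0.3534  0.03  ]
btn s [191.0, 324.4] [184, 318, 15, 14, 160] 
plant g t [218.1, 244.0] [205, 231, 26, 26, 267] [0.563  0.2766 0.08  ]
plant g s [419.6, 204.1] [406, 193, 27, 22, 307] 
pot w t [228.1, 250.0] [219, 238, 14, 21, 52] [0.5525 0.2538 0.05  ]
pot w s [414.8, 218.5] [406, 208, 23, 15, 46] 
head t [265.7, 284.1] [245, 263, 42, 41, 1284] [0.4426 0.1329 0.2   ]
head s [347.6, 178.9] [329, 165, 42, 30, 752] 
housing t [446.5, 292.8] [438, 284, 19, 18, 133] 
housing s [191.4, 328.9] [181, 317, 22, 19, 124]
```

View pics/crop1.png

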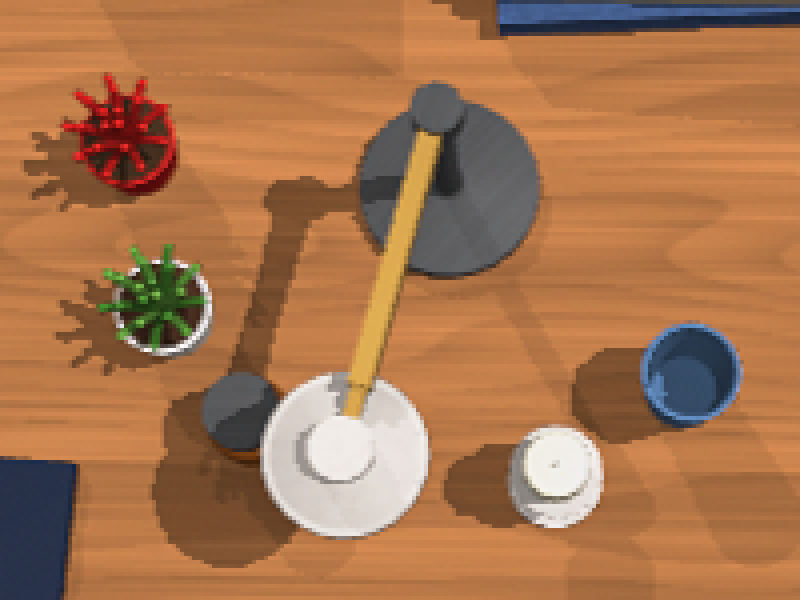

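View pics/crop2.png

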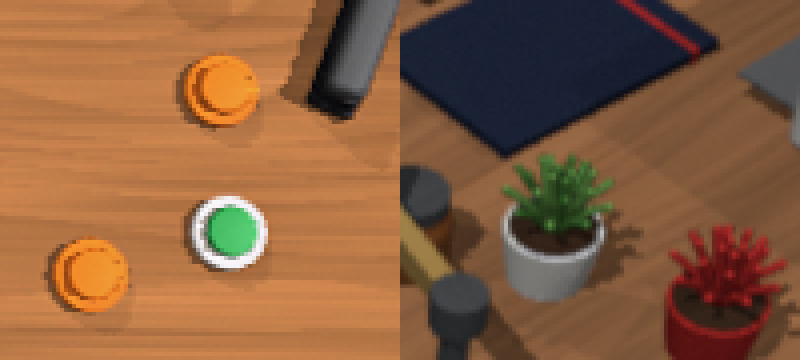

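The crops confirm the green succulent, with its white pot rim centred at (220.5,246.5), and the green button in the white housing. The foot centre is at (292.2,217), the hub top at (289.5,197.2) and the head rim centre at (266.2,283.8). The jar stands between the head and the plant, but it is only 75 mm high and the head passes over it.

```bash
python3 - <<'E'
import pickle;from h import *
d=pickle.load(open("cam0.pkl","rb"));t=d["top"];s=d["scene"]
P1=plane(t,292.25,217,.02);P2=plane(t,289.5,197.25,.215)
print("foot",P1.round(4),"hub",P2.round(4))
print("foot scene", tri(t,(292.25,217),s,(389.5,285.5)).round(4), "hub tri",tri(t,(289.5,197.25),s,(395,233)).round(4))
H=[plane(t,266.25,283.75,z) for z in(.168,.18,.2)]
pl=plane(t,220.5,246.5,.055)
pls=plane(s,380+(553-400)/4,150+237*100/360,.055)
print("plant",pl.round(4),"scene",pls.round(4))
for P in(P1,P2):
  for q in H+[pl,pls]:
    v=(q-P)[:2];print(q.round(4),np.hypot(*v).round(4),np.degrees(np.arctan2(v[1],v[0])).round(2))
print("button",tri(t,(447.4,292.3),s,(191,324.4)).round(4))
# arm direction
a=plane(t,180+361/4,170+375/4,.211);b=plane(t,180+425/4,170+140/4,.211);v=a-b;print("arm",a,b,np.degrees(np.arctan2(v[1],v[0])))
E
```

```text
foot [0.657 0.081 0.02 ] hub [0.6588 0.0803 0.215 ]
foot scene [0.661  0.0821 0.0053] hub tri [0.6613 0.0812 0.208 ]
plant [0.5609 0.2744 0.055 ] scene [0.5701 0.2667 0.055 ]
[0.4473 0.1345 0.168 ] 0.2165 165.69
[0.4459 0.1334 0.18  ] 0.2176 166.06
[0.4435 0.1316 0.2   ] 0.2194 166.67
[0.5609 0.2744 0.055 ] 0.2159 116.43
[0.5701 0.2667 0.055 ] 0.2051 115.09
[0.4473 0.1345 0.168 ] 0.2184 165.61
[0.4459 0.1334 0.18  ] 0.2195 165.99
[0.4435 0.1316 0.2   ] 0.2213 166.59
[0.5609 0.2744 0.055 ] 0.2174 116.76
[0.5701 0.2667 0.055 ] 0.2065 115.45
button [ 0.4498 -0.3575  0.0183]
arm [0.49128138 0.12259998 0.211     ] [0.63981939 0.0879857  0.211     ] 166.88229050707352
```

```bash
python3 - <<'E'
import pickle;from h import *
d=pickle.load(open("cam0.pkl","rb"));t=d["top"];s=d["scene"]
def ring(P,r,c):return np.array([proj(c,[P[0]+r*np.cos(a),P[1]+r*np.sin(a),P[2]]) for a in np.linspace(0,6.283,60)])
out=[]
for c,roi,n in((t,(195,160,345,260),"top"),(s,(355,180,455,310),"scene")):
    x0,y0,x1,y1=roi;k=5 if n=="top" else 6
    im=cv2.resize(c["img"][y0:y1,x0:x1],None,fx=k,fy=k,interpolation=2).copy()
    for P,r,col in(((.5609,.2744,.055),.034,(255,0,255)),((.658,.081,.02),.065,(255,255,0)),((.658,.081,.215),.017,(0,255,255))):
        q=((ring(P,r,c)-[x0,y0]+.5)*k).astype(np.int32);cv2.polylines(im,[q],True,col,1)
    cv2.imwrite(f"pics/ov_{n}.png",im[:,:,::-1]);out.append(im)
h=max(i.shape[0] for i in out)
both=np.vstack([cv2.copyMakeBorder(i,0,0,0,750-i.shape[1],0) for i in out])
both=np.hstack([out[0][:,:350],cv2.resize(out[1],None,fx=1,fy=1)[:500,:450][:500]]) if out[0].shape[0]==500 else None
cv2.imwrite("pics/ov.png",both[:,:,::-1] if both is not None else out[1])
E
ls pics
```

```text
crop1.png
crop2.png
ov.png
ov_scene.png
ov_top.png
scene0.png
top0.png
```

```bash
python3 - <<'E'
import cv2,numpy as np
a=cv2.imread("pics/ov_top.png")[80:480,0:600];b=cv2.imread("pics/ov_scene.png")
a=cv2.resize(a[:, :],None,fx=.6,fy=.6); 
b=b[:600,60:560];c=np.zeros((600,800,3),np.uint8);c[:, :500]=b;A=cv2.imread("pics/ov_top.png");c[0:300,500:800]=A[200:500,0:300];c[300:600,500:800]=A[130:430,350:650]
cv2.imwrite("pics/ov2.png",c)
E
```

```text
(no output)
```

View pics/ov2.png

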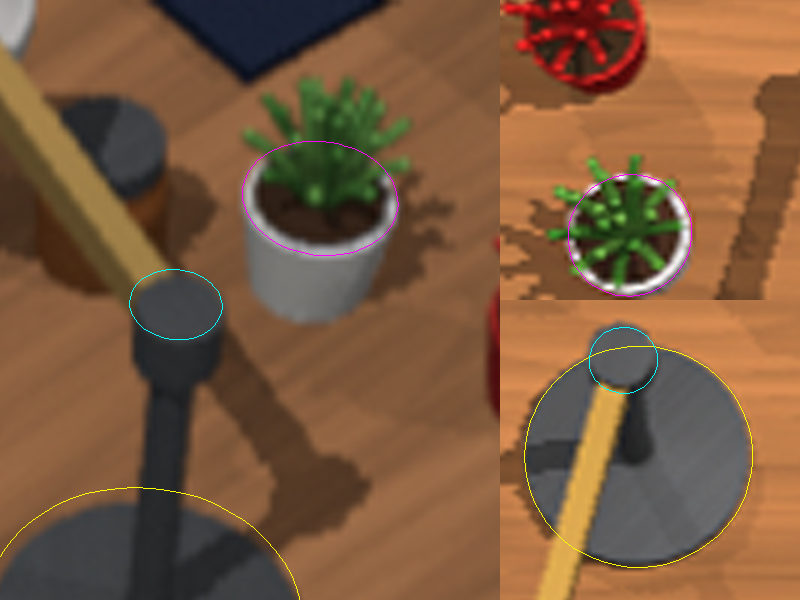

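The projected rings fit in both views to about 2 mm, so I use:
- **Pivot:** (0.658, 0.081)
- **Plant:** (0.561, 0.274), at a bearing of 116.6° from the pivot
- **Arm:** bearing now about 166.3°
- **Button:** about (0.450, -0.356)

The current yaw (26.9°) already matches the final push normal. I work out the transit moves in tool units.

```bash
cat > mv.py <<'E'
import sys,numpy as np
# usage: mv.py x,y,z x,y,z ... : each leg in tool units from previous waypoint (commanded)
Y=np.radians(26.86);c,s=np.cos(Y),np.sin(Y)
W=[np.array(list(map(float,a.split(",")))) for a in sys.argv[1:]]
for a,b in zip(W,W[1:]):
    d=b-a;print(b,(np.array([c*d[0]+s*d[1],s*d[0]-c*d[1],-d[2]])/.2).round(3))
E
python3 mv.py .294,-.58,.234 .44,-.44,.234 .50,-.27,.234 .53,-.10,.234 .538,.0535,.234 .538,.0535,.205
```

```text
[ 0.44  -0.44   0.234] [ 0.968 -0.295 -0.   ]
[ 0.5   -0.27   0.234] [ 0.652 -0.623 -0.   ]
[ 0.53  -0.1    0.234] [ 0.518 -0.691 -0.   ]
[0.538  0.0535 0.234 ] [ 0.382 -0.667 -0.   ]
[0.538  0.0535 0.205 ] [0.    0.    0.145]
```

Call:
{"fn": "step_arm", "kwargs": {"delta_pos": [[0.25, -0.075, 0], [0.5, -0.15, 0], [0.75, -0.22, 0], [0.968, -0.295, 0], [0.968, -0.295, 0]], "rot": [[0, 0, 0], [0, 0, 0], [0, 0, 0], [0, 0, 0], [0, 0, 0]], "gripper": [-1, -1, -1, -1, -1]}}

```text
time_s: 0.72
tool_pos: [0.4439, -0.4348, 0.2332]
tool_rot: [-179.9, -0.1, 27.4]
force: [-1.6, -0.3, 0.6]
grip_width: 0.0449
grasp_force: 0.0
```

Call:
{"fn": "step_arm", "kwargs": {"delta_pos": [[0.2, -0.2, 0], [0.4, -0.4, 0], [0.652, -0.623, 0], [0.652, -0.623, 0], [0.652, -0.623, 0]], "rot": [[0, 0, 0], [0, 0, 0], [0, 0, 0], [0, 0, 0], [0, 0, 0]], "gripper": [-1, -1, -1, -1, -1]}}

```text
time_s: 1.35
tool_pos: [0.4993, -0.2704, 0.2334]
tool_rot: [180.0, 0.1, 26.9]
force: [-0.7, -1.0, 0.0]
grip_width: 0.0015
grasp_force: 0.0
```

Call:
{"fn": "step_arm", "kwargs": {"delta_pos": [[0.17, -0.23, 0], [0.34, -0.46, 0], [0.518, -0.691, 0], [0.518, -0.691, 0], [0.518, -0.691, 0]], "rot": [[0, 0, 0], [0, 0, 0], [0, 0, 0], [0, 0, 0], [0, 0, 0]], "gripper": [-1, -1, -1, -1, -1]}}

```text
time_s: 1.98
tool_pos: [0.5293, -0.1024, 0.2333]
tool_rot: [179.9, 0.1, 26.7]
force: [0.6, -1.4, 0.3]
grip_width: 0.0001
grasp_force: 0.0
```

Call:
{"fn": "step_arm", "kwargs": {"delta_pos": [[0.13, -0.22, 0], [0.26, -0.44, 0], [0.382, -0.667, 0], [0.382, -0.667, 0], [0.382, -0.667, 0], [0.382, -0.667, 0]], "rot": [[0, 0, 0], [0, 0, 0], [0, 0, 0], [0, 0, 0], [0, 0, 0], [0, 0, 0]], "gripper": [-1, -1, -1, -1, -1, -1]}}

```text
time_s: 2.72
tool_pos: [0.5379, 0.0508, 0.2333]
tool_rot: [180.0, 0.0, 26.6]
force: [0.3, 0.1, -0.1]
grip_width: 0.0007
grasp_force: 0.0
```

```bash
python3 - <<'E'
import numpy as np
Y=np.radians(26.8);c,s=np.cos(Y),np.sin(Y);p0=np.array([.538,.0535]);piv=np.array([.658,.081])
def T(deg,r=.11):
    t=np.radians(deg);u=np.array([np.cos(t),np.sin(t)]);n=np.array([np.sin(t),-np.cos(t)]);ph=abs(t-np.pi/2-Y)
    return piv+r*u-(.007+.0095*np.cos(ph)+.015*np.sin(ph))*n
for th in list(range(170,116,-4))+[121]:
    q=T(th);d=q-p0;print(th,q.round(4),(np.array([c*d[0]+s*d[1],s*d[0]-c*d[1]])/.2).round(3))
E
```

```text
170 [0.5454 0.0758] [ 0.083 -0.083]
166 [0.5453 0.0838] [ 0.101 -0.119]
162 [0.5459 0.0918] [ 0.122 -0.153]
158 [0.547  0.0999] [ 0.145 -0.187]
154 [0.5488 0.108 ] [ 0.171 -0.219]
150 [0.5512 0.1159] [ 0.199 -0.249]
146 [0.5542 0.1238] [ 0.231 -0.277]
142 [0.5578 0.1314] [ 0.264 -0.303]
138 [0.562  0.1388] [ 0.299 -0.327]
134 [0.5668 0.1459] [ 0.337 -0.347]
130 [0.5722 0.1526] [ 0.376 -0.365]
126 [0.5782 0.159 ] [ 0.417 -0.38 ]
122 [0.5846 0.1648] [ 0.459 -0.392]
118 [0.5915 0.1702] [ 0.502 -0.4  ]
121 [0.5863 0.1662] [ 0.47  -0.394]
```

Call:
{"fn": "step_arm", "kwargs": {"delta_pos": [[0, 0, 0.08], [0, 0, 0.145], [0, 0, 0.145]], "rot": [[0, 0, 0], [0, 0, 0], [0, 0, 0]], "gripper": [-1, -1, -1]}}

```text
time_s: 3.1
tool_pos: [0.5364, 0.0535, 0.2025]
tool_rot: [-179.9, 0.2, 26.8]
force: [1.2, 0.1, 0.0]
grip_width: 0.0004
grasp_force: 0.0
```

Call:
{"fn": "step_arm", "kwargs": {"delta_pos": [[0.04, -0.04, 0], [0.083, -0.083, 0], [0.101, -0.119, 0], [0.111, -0.136, 0], [0.122, -0.153, 0], [0.133, -0.17, 0], [0.145, -0.187, 0], [0.158, -0.203, 0], [0.171, -0.219, 0], [0.185, -0.234, 0], [0.199, -0.249, 0], [0.215, -0.263, 0], [0.231, -0.277, 0], [0.247, -0.29, 0], [0.264, -0.303, 0], [0.281, -0.315, 0], [0.299, -0.327, 0], [0.299, -0.327, 0]], "rot": [[0, 0, 0], [0, 0, 0], [0, 0, 0], [0, 0, 0], [0, 0, 0], [0, 0, 0], [0, 0, 0], [0, 0, 0], [0, 0, 0], [0, 0, 0], [0, 0, 0], [0, 0, 0], [0, 0, 0], [0, 0, 0], [0, 0, 0], [0, 0, 0], [0, 0, 0], [0, 0, 0]], "gripper": [-1, -1, -1, -1, -1, -1, -1, -1, -1, -1, -1, -1, -1, -1, -1, -1, -1, -1]}}

```text
time_s: 5.35
tool_pos: [0.5615, 0.1402, 0.2045]
tool_rot: [-180.0, -0.0, 26.9]
force: [0.1, 0.2, 0.1]
grip_width: 0.0004
grasp_force: 0.0
```

```bash
python3 - <<'E'
from cell import env, viewer
import cv2
a=viewer.read_camera("top")["img"][150:330,160:400];print(env.get_obs()["force"])
cv2.imwrite("pics/p1.png",cv2.resize(a,(800,600),interpolation=2)[:,:,::-1])
E
```

```text
[ 0.59584029 -0.06101932  0.75649658]
```

View pics/p1.png

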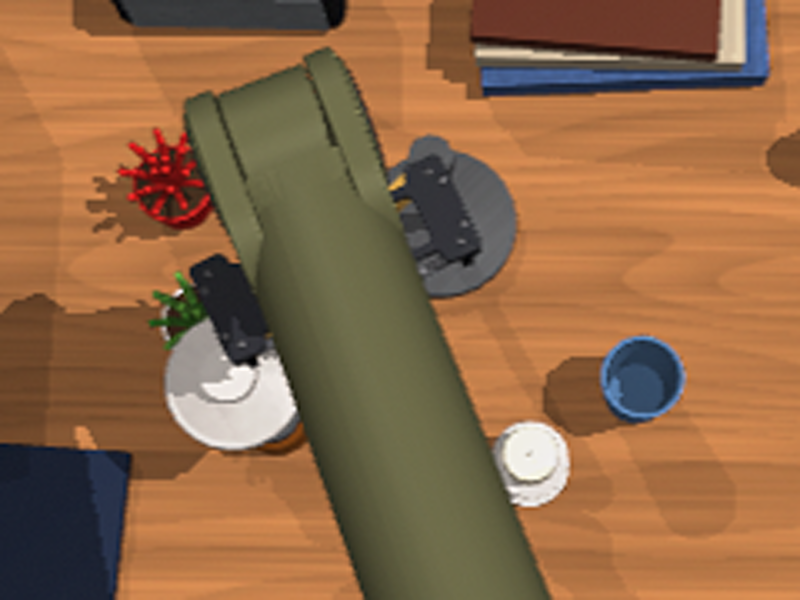

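The finger has pushed the arm most of the way. The head's rim is at about (236,380) in the crop, or (230.8,264) in the full picture, and nothing else has moved. Next I check the bearing with the scene camera too.

```bash
cat > chk.py <<'E'
from cell import env, viewer
import sys
from h import *
# head rim circle fitted from convex hull of bright low-sat pixels near the expected place
t=viewer.read_camera("top");piv=np.array([.658,.081])
h=cv2.cvtColor(t["img"],cv2.COLOR_RGB2HSV);m=cv2.inRange(h,(0,0,110),(180,45,255))
g=float(sys.argv[1]);best=None
for it in range(4):
    a=np.radians(g);C=np.r_[piv+.22*np.array([np.cos(a),np.sin(a)]),.175]
    u=proj(t,C);k=np.zeros_like(m);cv2.circle(k,tuple(int(round(x)) for x in u),27,255,-1)
    ys,xs=np.nonzero(m&k);W=np.array([plane(t,x,y,.175)[:2] for x,y in zip(xs,ys)])
    # outer-half silhouette: fit bearing by the outer extents of rim (arc beyond head centre)
    hull=cv2.convexHull(W.astype(np.float32))[:,0]
    from scipy.optimize import least_squares
    f=lambda p:np.hypot(*(hull-p).T)-.052
    r=least_squares(f,C[:2],loss="soft_l1",f_scale=.001);v=r.x-piv;g=np.degrees(np.arctan2(v[1],v[0]))
print("head",r.x.round(4),"r",np.hypot(*v).round(4),"bearing",g.round(2),"resid",np.median(abs(r.fun)).round(4),len(hull))
E
python3 - <<'E'
import pickle;from h import *
t=pickle.load(open("cam0.pkl","rb"))["top"]
for z in(.17,.18):
  v=plane(t,230.8,264,z)[:2]-[.658,.081];print(np.hypot(*v),np.degrees(np.arctan2(v[1],v[0])))
E
python3 chk.py 136
```

```text
0.21743501704839996 138.50331277229358
0.21752512365072899 139.090968005929
head [0.4955 0.2276] r 0.2188 bearing 137.93 resid 0.0009 26
```

The push model predicted 138° and the measured bearing is 137.9°. I continue to about 120°.

Call:
{"fn": "step_arm", "kwargs": {"delta_pos": [[0.019, -0.01, 0], [0.038, -0.02, 0], [0.057, -0.029, 0], [0.077, -0.038, 0], [0.097, -0.046, 0], [0.118, -0.053, 0], [0.139, -0.059, 0], [0.16, -0.065, 0], [0.181, -0.069, 0], [0.181, -0.069, 0], [0.181, -0.069, 0]], "rot": [[0, 0, 0], [0, 0, 0], [0, 0, 0], [0, 0, 0], [0, 0, 0], [0, 0, 0], [0, 0, 0], [0, 0, 0], [0, 0, 0], [0, 0, 0], [0, 0, 0]], "gripper": [-1, -1, -1, -1, -1, -1, -1, -1, -1, -1, -1]}}

```text
time_s: 6.82
tool_pos: [0.5875, 0.1683, 0.2046]
tool_rot: [-180.0, -0.0, 26.9]
force: [-0.3, 0.3, -0.0]
grip_width: 0.0008
grasp_force: 0.0
```

```bash
python3 chk.py 120; python3 - <<'E'
from cell import viewer
import cv2,pickle
c=viewer.read_camera("scene");pickle.dump(c,open("s2.pkl","wb"))
cv2.imwrite("pics/p2.png",cv2.resize(c["img"][120:300,280:520],(800,600),interpolation=2)[:,:,::-1])
E
```

```text
head [0.5498 0.2713] r 0.2189 bearing 119.61 resid 0.0004 28
```

View pics/p2.png

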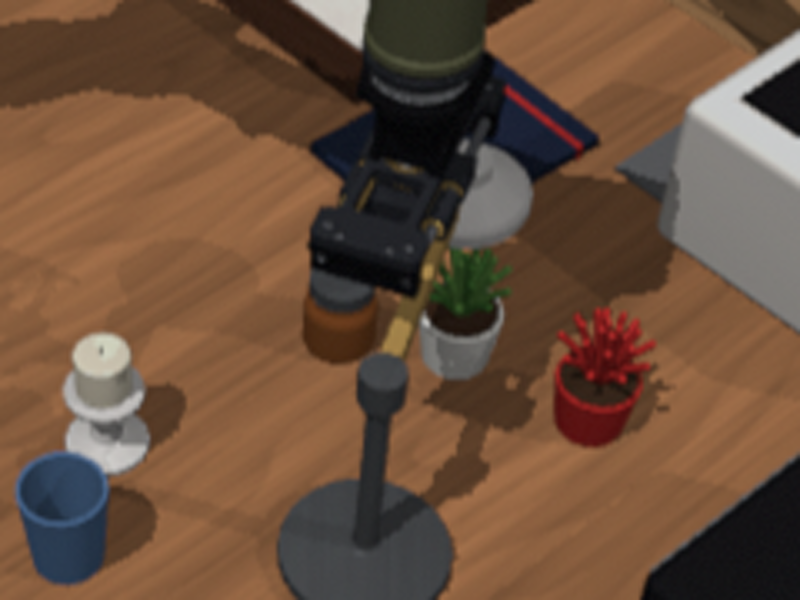

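The view shows the head just short of the plant, with plant, jar and candle undisturbed. About 3° remain, which is 6.6 mm at the finger.

Call:
{"fn": "step_arm", "kwargs": {"delta_pos": [[0.012, -0.002, 0], [0.023, -0.004, 0], [0.033, -0.006, 0], [0.033, -0.006, 0], [0.033, -0.006, 0]], "rot": [[0, 0, 0], [0, 0, 0], [0, 0, 0], [0, 0, 0], [0, 0, 0]], "gripper": [-1, -1, -1, -1, -1]}}

```text
time_s: 7.55
tool_pos: [0.5928, 0.1722, 0.2045]
tool_rot: [-180.0, -0.0, 26.9]
force: [0.6, -0.3, -0.4]
grip_width: 0.0008
grasp_force: 0.0
```

```bash
python3 chk.py 117
```

```text
head [0.5577 0.2755] r 0.2188 bearing 117.27 resid 0.0013 28
```

Call:
{"fn": "step_arm", "kwargs": {"delta_pos": [[0.007, 0, 0], [0.007, 0, 0], [0.007, 0, 0]], "rot": [[0, 0, 0], [0, 0, 0], [0, 0, 0]], "gripper": [-1, -1, -1]}}

```text
time_s: 7.98
tool_pos: [0.5941, 0.1727, 0.2045]
tool_rot: [180.0, 0.0, 26.9]
force: [0.0, -0.5, 0.2]
grip_width: 0.0005
grasp_force: 0.1
```

Call:
{"fn": "step_arm", "kwargs": {"delta_pos": [[-0.05, 0, 0], [-0.15, 0, 0], [-0.25, 0, 0], [-0.25, 0, -0.145], [-0.25, 0, -0.145]], "rot": [[0, 0, 0], [0, 0, 0], [0, 0, 0], [0, 0, 0], [0, 0, 0]], "gripper": [-1, -1, -1, -1, -1]}}

```text
time_s: 8.6
tool_pos: [0.5503, 0.1501, 0.2359]
tool_rot: [179.9, -0.3, 26.8]
force: [-0.7, 0.4, 0.2]
grip_width: 0.0005
grasp_force: 0.0
```

```bash
python3 chk.py 117;python3 mv.py .5525,.1525,.234 .53,-.03,.234 .50,-.2,.234 .4498,-.356,.234 .4498,-.356,.06
```

```text
head [0.5613 0.2777] r 0.2192 bearing 116.18 resid 0.0005 24
[ 0.53  -0.03   0.234] [-0.513  0.763 -0.   ]
[ 0.5   -0.2    0.234] [-0.518  0.691 -0.   ]
[ 0.4498 -0.356   0.234 ] [-0.576  0.582 -0.   ]
[ 0.4498 -0.356   0.06  ] [0.   0.   0.87]
```

Call:
{"fn": "step_arm", "kwargs": {"delta_pos": [[-0.13, 0.2, 0], [-0.26, 0.4, 0], [-0.4, 0.6, 0], [-0.513, 0.763, 0], [-0.513, 0.763, 0]], "rot": [[0, 0, 0], [0, 0, 0], [0, 0, 0], [0, 0, 0], [0, 0, 0]], "gripper": [-1, -1, -1, -1, -1]}}

```text
time_s: 9.28
tool_pos: [0.5258, -0.0369, 0.2323]
tool_rot: [180.0, 0.1, 26.5]
force: [0.2, 0.5, -0.0]
grip_width: 0.0002
grasp_force: 0.0
```

Call:
{"fn": "step_arm", "kwargs": {"delta_pos": [[-0.17, 0.23, 0], [-0.34, 0.46, 0], [-0.518, 0.691, 0], [-0.518, 0.691, 0], [-0.518, 0.691, 0], [-0.518, 0.691, 0], [-0.518, 0.691, 0]], "rot": [[0, 0, 0], [0, 0, 0], [0, 0, 0], [0, 0, 0], [0, 0, 0], [0, 0, 0], [0, 0, 0]], "gripper": [-1, -1, -1, -1, -1, -1, -1]}}

```text
time_s: 10.15
tool_pos: [0.4974, -0.2009, 0.2335]
tool_rot: [-180.0, -0.0, 27.0]
force: [0.3, -0.2, 0.0]
grip_width: 0.0003
grasp_force: 0.0
```

```bash
python3 chk.py 117; python3 - <<'E'
from cell import viewer
from h import *
out=[]
for n,(x0,y0,x1,y1) in(("top",(190,180,290,300)),("scene",(380,120,480,240))):
    c=viewer.read_camera(n);k=4;im=cv2.resize(c["img"][y0:y1,x0:x1],None,fx=k,fy=k,interpolation=2).copy()
    for P,r,col in(((.561,.2744,.055),.034,(255,0,255)),((.561,.2744,.168),.052,(255,255,0)),((.561,.2744,.211),.017,(0,255,255))):
        q=np.array([proj(c,[P[0]+r*np.cos(a),P[1]+r*np.sin(a),P[2]]) for a in np.linspace(0,6.283,60)])
        cv2.polylines(im,[((q-[x0,y0]+.5)*k).astype(np.int32)],True,col,1)
    out.append(im)
cv2.imwrite("pics/p3.png",np.hstack(out)[:,:,::-1])
E
```

```text
head [0.5596 0.278 ] r 0.2203 bearing 116.54 resid 0.0013 40
```

View pics/p3.png

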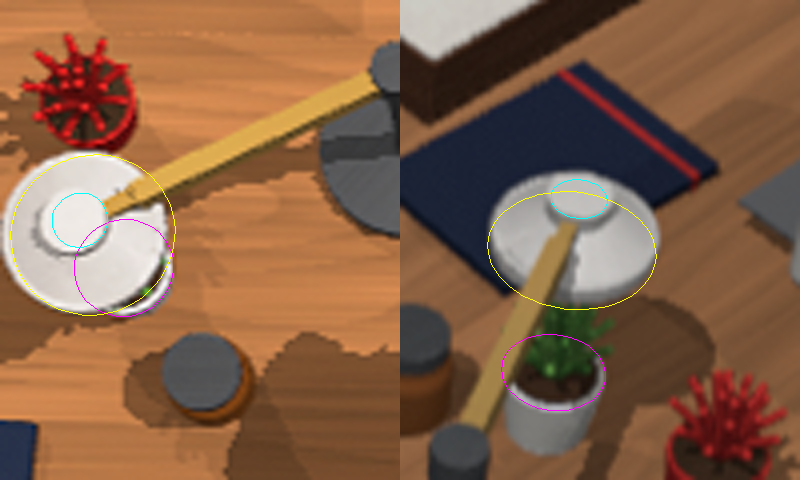

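The head is over the plant: bearing 116.5° against a wanted 116.6°, and the rings agree in both views. Next is the button.

Call:
{"fn": "step_arm", "kwargs": {"delta_pos": [[-0.19, 0.19, 0], [-0.38, 0.39, 0], [-0.563, 0.587, 0], [-0.563, 0.587, 0.2], [-0.563, 0.587, 0.45], [-0.563, 0.587, 0.7], [-0.563, 0.587, 0.87], [-0.563, 0.587, 0.87], [-0.563, 0.587, 0.87]], "rot": [[0, 0, 0], [0, 0, 0], [0, 0, 0], [0, 0, 0], [0, 0, 0], [0, 0, 0], [0, 0, 0], [0, 0, 0], [0, 0, 0]], "gripper": [-1, -1, -1, -1, -1, -1, -1, -1, -1]}}

```text
time_s: 11.42
tool_pos: [0.4506, -0.3588, 0.0611]
tool_rot: [179.9, -0.1, 26.9]
force: [-0.1, -0.4, 0.8]
grip_width: 0.0004
grasp_force: 0.0
```

```bash
python3 - <<'E'
from cell import viewer,env
import cv2,numpy as np
from h import *
o=env.get_obs();print(o["tool_pos"],o["force"])
a=viewer.read_camera("scene")
for z in (.018,.025): print(proj(a,[.45,-.3565,z])-[150,290])
a=a["img"][290:360,150:240];cv2.imwrite("pics/p4.png",cv2.resize(a,(720,560),interpolation=2)[:,:,::-1])
E
```

```text
[ 0.4505662  -0.35878991  0.06113278] [-0.09824396 -0.37431918  0.83888713]
[41.98384049 34.25490341]
[41.3892545  32.68670259]
```

View pics/p4.png

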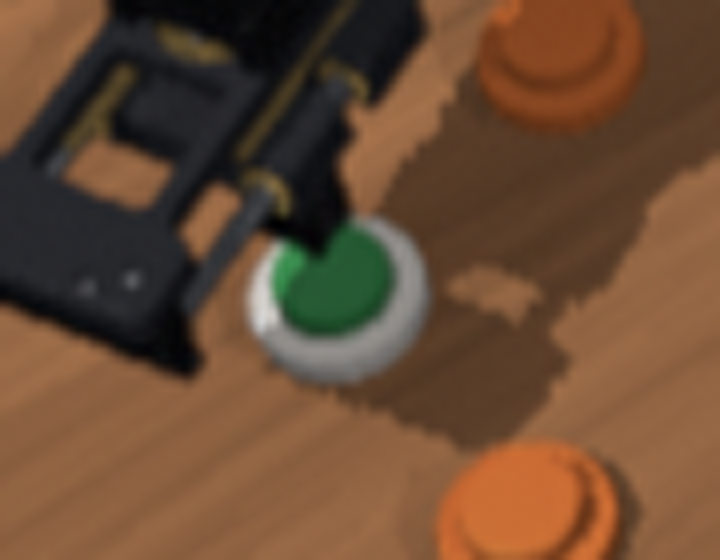

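The fingertip hangs over the green button, at about (334,277) in the crop, and the orange ones are clear. I press in small steps and watch the force.

Call:
{"fn": "step_arm", "kwargs": {"delta_pos": [[0.005, -0.008, 0.05], [0.005, -0.008, 0.1], [0.005, -0.008, 0.11], [0.005, -0.008, 0.12], [0.005, -0.008, 0.12]], "rot": [[0, 0, 0], [0, 0, 0], [0, 0, 0], [0, 0, 0], [0, 0, 0]], "gripper": [-1, -1, -1, -1, -1]}}

```text
time_s: 12.1
tool_pos: [0.4497, -0.3563, 0.0355]
tool_rot: [180.0, 0.0, 26.9]
force: [-0.4, 0.6, 0.3]
grip_width: 0.0003
grasp_force: 0.0
```

Tips are at about 0.0245 m with no contact yet.

Call:
{"fn": "step_arm", "kwargs": {"delta_pos": [[0, 0, 0.01], [0, 0, 0.02], [0, 0, 0.03], [0, 0, 0.03]], "rot": [[0, 0, 0], [0, 0, 0], [0, 0, 0], [0, 0, 0]], "gripper": [-1, -1, -1, -1]}}

```text
time_s: 12.6
tool_pos: [0.4499, -0.3565, 0.0298]
tool_rot: [180.0, -0.0, 26.9]
force: [-0.6, -0.2, 2.8]
grip_width: 0.0006
grasp_force: 1.4
```

Call:
{"fn": "step_arm", "kwargs": {"delta_pos": [[0, 0, 0.01], [0, 0, 0.015], [0, 0, 0.02], [0, 0, 0.02]], "rot": [[0, 0, 0], [0, 0, 0], [0, 0, 0], [0, 0, 0]], "gripper": [-1, -1, -1, -1]}}

```text
time_s: 13.1
tool_pos: [0.45, -0.3565, 0.0273]
tool_rot: [180.0, 0.0, 26.9]
force: [-2.7, 2.0, 13.4]
grip_width: 0.0004
grasp_force: 6.5
```

The force jumped to 13.4 N, well past the 4 N spring force, so the button is fully down. Now I lift off.

Call:
{"fn": "step_arm", "kwargs": {"delta_pos": [[0, 0, 0.025], [0, 0, 0.025], [0, 0, -0.05], [0, 0, -0.2], [0, 0, -0.4], [0, 0, -0.6], [0, 0, -0.6], [0, 0, -0.6]], "rot": [[0, 0, 0], [0, 0, 0], [0, 0, 0], [0, 0, 0], [0, 0, 0], [0, 0, 0], [0, 0, 0], [0, 0, 0]], "gripper": [-1, -1, -1, -1, -1, -1, -1, -1]}}

```text
time_s: 14.1
tool_pos: [0.449, -0.3559, 0.1445]
tool_rot: [-179.9, 0.0, 26.9]
force: [-0.3, 0.6, 0.2]
grip_width: 0.0006
grasp_force: 0.0
```

```bash
python3 chk.py 117; python3 - <<'E'
from cell import env
print(env.get_obs()["force"]);print(env.sign_off())
E
```

```text
head [0.5596 0.278 ] r 0.2203 bearing 116.54 resid 0.0013 40
[-0.03495469  0.3199371   0.03700732]
the job is handed in; nothing more can be done
None
```

The lamp's head is over the green succulent (about 4 mm off centre by my measurement); I then pressed the green button to its stop (13 N), released it, and handed the job in at about 14 s with the robot clear; the sign-off gave no verdict.

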